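Rock the tub of mill balls over to pour it

TASK

Pour all three white mill balls out of the blue tub into the cream tray in front of it. Do not lift the tub: take the wooden bar at its back and rock the tub forward on its front base edge, which stays where it is on the wooden riser, until the balls have rolled out. Then rock it gently back so that it stands upright where it stood, and let go.

Things in the scene. Friction and masses are not known exactly. Their poses are not given: they have to be found in the camera images.
- tub_bar (a point): centre of the round wooden grip bar (18 mm thick, 80 mm long, level, along the tub's y) at the back of the blue tub, held by two steel arms 165 mm behind (-x) and 50 mm above the front base edge, 75 mm clear of the back wall. It spins freely on its own axis, so fingers that hold it can keep pointing down while the tub rocks. Axes as the tub's
- tub: blue metal tub (0.65 kg, loose) on a fixed wooden riser 85 mm high. Origin: middle of its front base edge, on which it rocks; x forward (the way it pours), y left, z up. Base 90 (x) by 110 mm, walls 70 mm high; the front wall is a chute leaning 45 degrees forward, 85 mm long. Balls roll out past 45 degrees of rocking; 60 to 65 empties it, and there is room. Edge 1 to 6 mm behind the riser's front
- tray: cream moulded tray (loose) on the worktop in front of the riser, rim 145 x 225 mm (x by y), 36 mm high, inside 130 x 210 mm; origin at the centre of its underside, z up. Its short side (x) lies along the way the tub pours, its near rim about 50 mm in front of the riser
- ball_0_center (a point): white porcelain mill ball, 30 mm across, 45 g, loose, one of three that start on the floor of the blue tub; this point is its centre
- ball_1_center (a point): white porcelain mill ball, 30 mm across, 45 g, loose, one of three that start on the floor of the blue tub; this point is its centre
- ball_2_center (a point): white porcelain mill ball, 30 mm across, 45 g, loose, one of three that start on the floor of the blue tub; this point is its centre

How it is judged:
By the outcome, as a careful person would: the job done as asked, in the order asked, and still so for the second after the job is handed in, with the robot touching nothing.
It also fails if it takes over 42 s, if anything falls off the work surface, if the arm or the gripper's body presses on something with over 40 N, if the wrist force passes 120 N, or if a joint passes its speed limit or range.

ROBOT

A 6-joint arm with a two-finger parallel gripper is mounted at the origin on the work surface; the furniture and walls round the work are solid. World frame = base frame: x ahead of the robot, y to its left, z up, the work surface at z = 0. Lengths are in m, angles in degrees, forces in N, time in s.
With the tool pointing down it reaches from about 0.25 to 0.725 m from the base axis. Payload 9.7 kg.
Tool frame: the origin (TCP) lies midway between the tips of the shut fingers; the grasp point (between the pads) lies 19 mm behind it (bot.pinch_z is the distance from the TCP to the grasp point, in m); z points along the fingers, x is the direction in which the jaws open and shut, and the axes are right-handed (so a half turn about z gives the same grasp; the last joint's range is limited). The gripper opens to 85 mm and grips with 20 to 120 N. Pads are 22 mm wide; open, the fingers measure 114 mm over their backs; the gripper's body (76 mm by 85 mm) begins 54 mm behind the grasp point. The pads swing forward as they close: fully open they stand 13 mm farther back than shut.
Start: joints at [72.594, 4.979, 10.078, 95.1, 0, 90], TCP at [0.165, 0.525, 0.231] pointing down, gripper open.
Joint ranges: [-179.16, 179.16], [-48.56, 103.87], [-65.8, 70.77], [-126.05, 130.52], [-82.76, 87.17], [-180, 180]. Speed limits (degrees/s): [127.2, 127.2, 147.25, 180, 180, 180].

INTERFACE

Orientations are given as [roll, pitch, yaw] about the fixed x, y, z axes, in that order (R = Rz(yaw) Ry(pitch) Rx(roll)).
In Python, from workcell import bot gives the robot as it stands. The module is installed in compiled form; this text tells all that it offers.
- The arm moves only by the shell command python3 -m pendant 'ROWS' [FORCE]. ROWS is JSON, a list of rows, each a list of 7 numbers: the shift along the tool's x, y, z scaled (see below), then the turn, a rotation vector about the tool's x, y, z scaled (see below), then the closure, from 0 (fully open) to 1 (shut). In form: [[tx, ty, tz, wx, wy, wz, jaw], ...]. A call has 1 to 12 rows; each row shifts and turns the pose as measured when the row begins, along the tool's axes as they then stand; what a row does not reach is not made up. The controller multiplies each number of a shift by 0.25 m and each number of a turn by pi rad. A row lasts 1/10 s, in which the tool goes at most 50 mm and 8.59 degrees, less where a joint would pass 70% of its speed; a pose out of reach is approached as far as the arm can. A call with a number of a shift or a turn outside -1 to 1 is refused whole. A call with a gripper value outside its range is refused whole. The fingers move at their own pace and stop on an object; FORCE is the grip in N (left out, the last holds). Time passes only in rows, so rows that do not move let the fingers close. It gives the time, the measured TCP pose, the force and the opening at its end, in the units of the state.
- bot.get_obs(): the state, without advancing time (a new reading comes with each control period).
- bot.camera(name): name is "scene" or "side" or "wrist"; returns the picture (480x640x3 uint8, red, green, blue); there is no depth.
- bot.calibration(name): a dict with "intrinsics" (3x3 intrinsics, pixels), "k1" (the pictures are not rectified: a ray, as slopes to the right and down, at radius r is drawn at 1 + k1 r^2 times it, then the intrinsics apply), "xyz" and "attitude" of the camera in the world. Camera axes: x right, y up, looking along -z (the intrinsics and any distortion apply to the point x, -y, -z); pixel columns grow to the right and rows downward; lengths in m; the calibration is good to about 2 mm. A picture is of the moment at which its call begins: read the wrist's pose just before it. calibration takes no time and is no camera call; for the wrist camera it gives the pose at the moment of the call.
- bot.job_done(): hands the job in, once; it reports no verdict.
The state is a dict: "time": time; "q": joint angles; "qd": joint speeds; "joint_efforts": joint torques, N m; "ee_pos": TCP position; "tcp_rot": TCP orientation; "wrist_force": force on the tool from outside, world axes, zero at the start; "torque": the same for the moment, N m; "opening": finger opening in m.
Only numpy, scipy, OpenCV 4.12 (cv2) and the standard library are available. Lean on these libraries where they do the work, as an engineer would, in place of code of your own. Each camera call takes 0.05 s, during which the arm holds its last target.

## Working session

There is one attempt and no reset: what is moved stays moved. The work goes in short steps, Python scripts to look and compute and a shell command to move; the robot and the scene stay as the last step left them, time stands still between calls to the robot, and variables do not carry over. Pictures are saved under pics/ and viewed, and the job is handed in when it is done.

```bash
mkdir -p pics; python3 - <<'E'
from workcell import bot
import cv2
for n in ["scene","side","wrist"]:
    c=bot.calibration(n); print(n,c)
    cv2.imwrite(f"pics/{n}0.png",bot.camera(n)[:,:,::-1])
o=bot.get_obs();print(o, bot.pinch_z)
E
```

```text
scene {'intrinsics': array([[598.26686561,   0.        , 321.31948955],
       [  0.        , 598.26686561, 242.80521098],
       [  0.        ,   0.        ,   1.        ]]), 'k1': -0.07959703481460433, 'xyz': array([-0.0990198 , -0.73034767,  0.63030391]), 'attitude': array([ 59.00791791,  -0.78886563, -40.45897256])}
side {'intrinsics': array([[438.87929127,   0.        , 310.27851127],
       [  0.        , 438.87929127, 237.11893002],
       [  0.        ,   0.        ,   1.        ]]), 'k1': -0.04065141498314285, 'xyz': array([ 0.35946981, -0.82027296,  0.49936581]), 'attitude': array([ 62.46106556,  -1.28255034, -10.15893057])}
wrist {'intrinsics': array([[333.61144324,   0.        , 313.75376832],
       [  0.        , 333.61144324, 244.96258296],
       [  0.        ,   0.        ,   1.        ]]), 'k1': -0.012561507611777014, 'xyz': array([0.08881825, 0.54837648, 0.37271566]), 'attitude': array([-1.80082394e+01,  2.99740218e-02,  7.26232331e+01])}
{'time': 0.15, 'q': array([7.25954150e+01, 5.00374982e+00, 1.00440833e+01, 9.50996714e+01,
       2.64573136e-03, 9.00024132e+01]), 'qd': array([ 0.01787958, -0.00364441,  0.10795455, -0.04760304,  0.09037437,
       -0.02453766]), 'joint_efforts': array([ 3.54205340e-04, -5.20760930e+01,  4.65044904e+01,  1.38914163e-02,
        5.94947323e-05,  2.23737453e-05]), 'ee_pos': array([0.16444777, 0.52465036, 0.23073984]), 'tcp_rot': array([-1.79997357e+02,  5.93380936e-02,  7.25930018e+01]), 'wrist_force': array([0.0701839 , 0.42896821, 0.17231256]), 'torque': array([ 0.02880438,  0.01151803, -0.00968426]), 'opening': 0.08552246342794782} 0.0187
```

View pics/scene0.png

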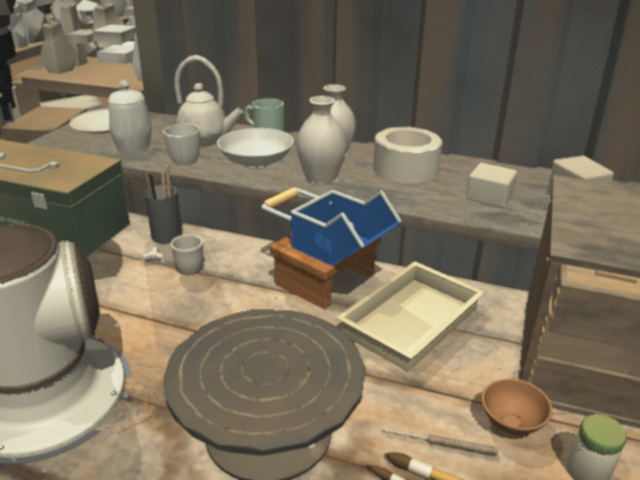

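View pics/side0.png

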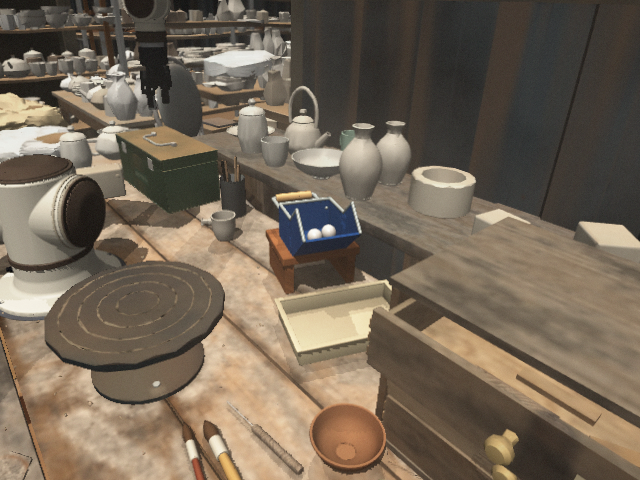

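View pics/wrist0.png

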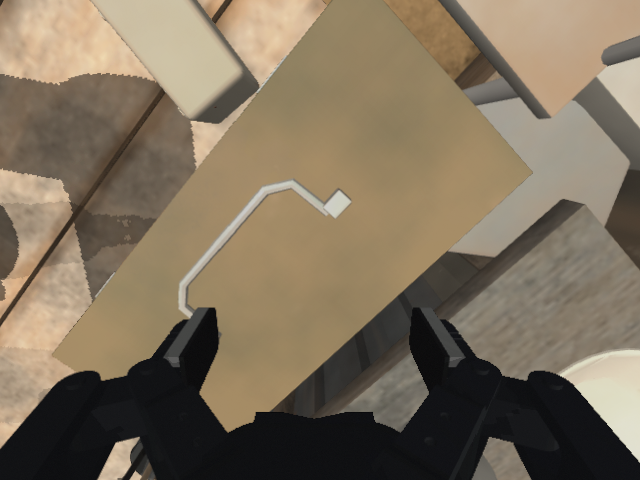

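The scene view shows the tub at about (345,225) on its riser, with the bar from (265,207) to (298,192) and the tray at about (412,312). In the side view the tub is at (318,225) and two balls are visible. I'll enlarge crops to read pixels.

```bash
python3 - <<'E'
import cv2
a=cv2.imread("pics/scene0.png")[170:370,250:490]
b=cv2.imread("pics/side0.png")[180:370,255:405]
cv2.imwrite("pics/sc_crop.png",cv2.resize(a,None,fx=3,fy=3,interpolation=cv2.INTER_CUBIC)[:600])
cv2.imwrite("pics/si_crop.png",cv2.resize(b,None,fx=3,fy=3,interpolation=cv2.INTER_CUBIC)[:600])
E
```

```text
(no output)
```

View pics/sc_crop.png

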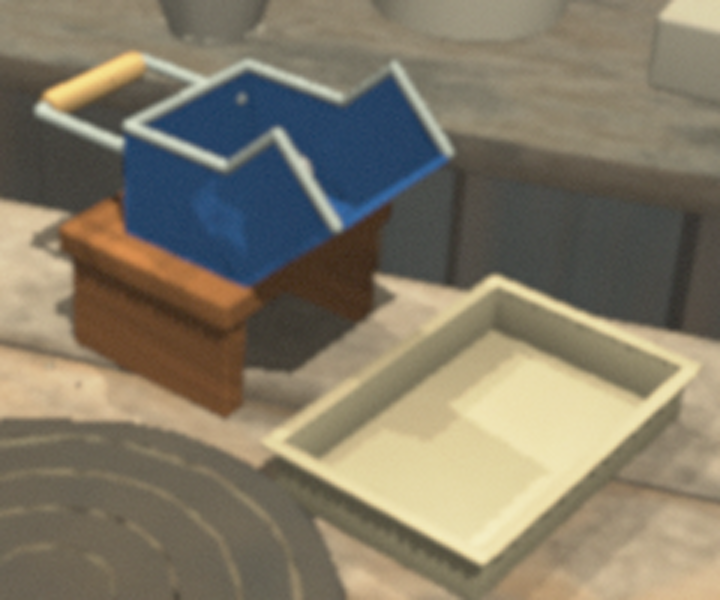

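View pics/si_crop.png

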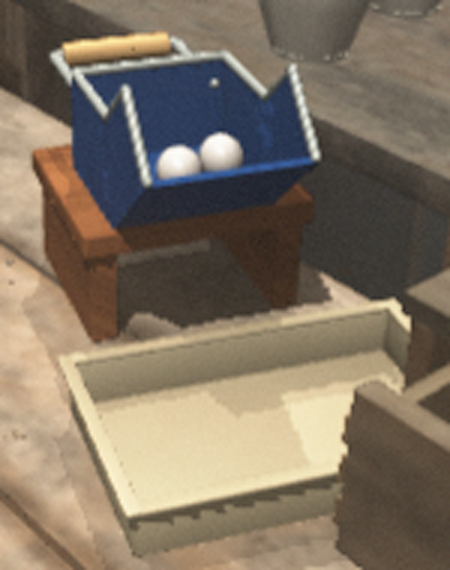

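```bash
cat > h.py <<'E'
import numpy as np
from scipy.spatial.transform import Rotation as R
from scipy.optimize import least_squares
def proj(c,P):
    P=np.atleast_2d(P); Rm=R.from_euler('xyz',c['attitude'],degrees=True).as_matrix()
    p=(P-c['xyz'])@Rm; s=np.c_[p[:,0],-p[:,1]]/(-p[:,2:3])
    s=s*(1+c['k1']*(s**2).sum(1,keepdims=True)); K=c['intrinsics']
    return s*[K[0,0],K[1,1]]+[K[0,2],K[1,2]]
def place(v,P,z):
    return np.array(P)/1000@R.from_euler('z',v[2]).as_matrix().T+[v[0],v[1],z]
E
python3 - <<'E'
from h import *
from workcell import bot
cs=bot.calibration('scene');cd=bot.calibration('side')
FR=(0,-55,0);BR=(-90,-55,70);BL=(-90,55,70);CR=(60,-55,60);CL=(60,55,60);HR=(-165,-40,50);HL=(-165,40,50)
T=[(FR,(333.3,264),(294.3,256)),(BR,(291.7,211.7),(281,204)),(BL,(332.7,191),(331,198.3)),(CR,(362.7,246),(304.3,241)),(CL,(400.7,221.7),(361,232.7)),(HR,(266,204.3),(276,196.7)),(HL,(296,190),(311,194))]
Y=[((-72.5,-112.5,36),(338.3,317.3),(276.7,299.3)),((-72.5,112.5,36),(415.7,263.3),(390,281)),((72.5,-112.5,36),(410.7,357.3),(297.7,352.3))]
def fit(T,fz,z0,g):
    P=[t[0] for t in T]
    def f(v):
        Q=place(v,P,v[3] if fz else z0)
        return np.r_[(proj(cs,Q)-[t[1] for t in T]).ravel(),(proj(cd,Q)-[t[2] for t in T]).ravel()]
    s=least_squares(f,g,loss='soft_l1')
    print(s.x,np.degrees(s.x[2])); print(f(s.x).reshape(2,-1,2).round(1).tolist()); return s.x
v=fit(T,0,.085,[.45,.2,0]);fit(T,1,.085,[.45,.2,0,.085])
fit(Y,0,0,[.5,.1,0])
print(place(v,[(-165,0,50)],.085))
E
```

```text
[ 0.51805171 -0.10020932 -1.39980953] -80.20317795001218
[[[-1.2, 0.6], [-0.1, -0.8], [-0.3, -1.5], [0.1, 0.2], [0.7, -1.1], [0.4, 0.6], [0.1, 0.2]], [[-0.9, -0.4], [-1.5, -0.6], [-0.2, -1.0], [0.1, 0.9], [1.4, 0.5], [0.5, 1.3], [0.3, 0.0]]]
[ 0.51839341 -0.09961698 -1.39970137  0.08450837] -80.19698130174963
[[[-1.3, 0.6], [-0.2, -0.8], [-0.4, -1.4], [-0.0, 0.2], [0.6, -1.0], [0.3, 0.6], [0.0, 0.2]], [[-0.8, -0.3], [-1.3, -0.5], [-0.1, -0.9], [0.2, 1.0], [1.5, 0.5], [0.6, 1.4], [0.4, 0.1]]]
[ 0.54290889 -0.23193322 -1.4499221 ] -83.07441676549286
[[[0.0, -1.4], [2.9, -2.1], [1.7, 0.5]], [[-1.1, -0.8], [-0.9, -0.5], [-0.5, 0.0]]]
[[0.48997617 0.06238454 0.135     ]]
```

The tub fit is good to about 1 px: yaw -80°, bar at (0.490, 0.062, 0.135), tray lined up. Next I'll triangulate the clutter along the way.

```bash
python3 - <<'E'
from h import *
from workcell import bot
cs=bot.calibration('scene');cd=bot.calibration('side')
for n,a,b in [("vase",(321,100),(363,127)),("vase2",(337,87),(396,125)),("teapot",(200,58),(303,88)),("pencils",(160,178),(233,150)),("jar",(124,83),(252,103)),("boxhandle",(55,167),(185,137)),("bowl",(290,140),(339,155))]:
    s=least_squares(lambda p:np.r_[proj(cs,p)[0]-a,proj(cd,p)[0]-b],[.4,.3,.2]);print(n,s.x.round(3),round(s.cost,1))
E
```

```text
vase [0.665 0.158 0.26 ] 0.1
vase2 [0.775 0.234 0.248] 1.3
teapot [0.574 0.471 0.299] 0.0
pencils [0.356 0.274 0.154] 87.6
jar [0.434 0.585 0.241] 1.0
boxhandle [0.221 0.487 0.139] 48.0
bowl [0.622 0.205 0.175] 3.1
```

```bash
python3 -m pendant '[[-0.115,0.15,0,0,0,0,0],[-0.115,0.15,0,0,0,0,0],[-0.115,0.15,0,0,0,0,0]]' 40; python3 -c "
from workcell import bot
print(bot.get_obs()['q'])"
```

```text
time: 0.45
ee_pos: [0.2453, 0.4089, 0.2278]
tcp_rot: [-179.9, 0.3, 73.0]
wrist_force: [1.1, -0.3, 0.2]
opening: 0.0854
[ 5.90419539e+01 -4.81462406e+00 -1.10916900e-01  9.49732771e+01
  1.05434234e-03  7.60071097e+01]
```

```bash
python3 -m pendant '[[-0.14,0.13,0,0,0,-0.017,0],[-0.14,0.13,0,0,0,-0.017,0],[-0.14,0.12,0,0,0,-0.017,0],[-0.14,0.12,0,0,0,-0.017,0],[-0.14,0.12,0,0,0,-0.017,0],[-0.14,0.12,0,0,0,-0.017,0],[-0.14,0.12,0,0,0,-0.017,0],[-0.14,0.12,0,0,0,-0.017,0]]'; cat > st.py <<'E'
from h import *
from workcell import bot
import sys
o=bot.get_obs(); Rm=R.from_euler('xyz',o['tcp_rot'],degrees=True)
g=o['ee_pos']-Rm.as_matrix()[:,2]*bot.pinch_z
def to(xyz_tcp,yaw=99.8):
    d=Rm.inv().apply(np.array(xyz_tcp)-o['ee_pos'])/0.25
    w=(Rm.inv()*R.from_euler('xyz',[180,0,yaw],degrees=True)).as_rotvec()/np.pi
    return np.r_[d,w].round(3)
print('t',o['time'],'tcp',o['ee_pos'].round(4),'rot',o['tcp_rot'].round(2),'F',o['wrist_force'].round(1),'op',round(o['opening'],4))
if len(sys.argv)>3: print(to([float(a) for a in sys.argv[1:4]]))
E
python3 st.py 0.49 0.0624 0.21
```

```text
time: 1.25
ee_pos: [0.4629, 0.0926, 0.2284]
tcp_rot: [-180.0, 0.2, 98.6]
wrist_force: [-0.4, 0.9, 0.4]
opening: 0.0851
t 1.25 tcp [0.4629 0.0926 0.2284] rot [-179.96    0.21   98.56] F [-0.4  0.9  0.4] op 0.0851
[-0.135  0.089  0.074 -0.     0.001 -0.007]
```

```bash
python3 -m pendant '[[-0.11,0.07,0.05,0,0,-0.007,0],[-0.02,0.01,0.01,0,0,0,0],[0,0,0,0,0,0,0]]'; python3 st.py 0.49 0.0624 0.21; python3 - <<'E'
from h import *
from workcell import bot
import cv2
c=bot.calibration('wrist');im=bot.camera('wrist')[:,:,::-1].copy()
v=[.51805,-.10021,-1.39981]
P=place(v,[(-165,-40,50),(-165,40,50),(-165,0,50),(-90,-55,70),(-90,55,70)],.085)
for p in proj(c,P): print(p.round(1)); cv2.circle(im,tuple(int(x) for x in p),2,(0,0,255),-1)
cv2.imwrite('pics/w1.png',im)
E
```

```text
time: 1.55
ee_pos: [0.4909, 0.0577, 0.2116]
tcp_rot: [-179.9, 0.2, 99.6]
wrist_force: [-0.4, -0.3, 0.4]
opening: 0.0855
t 1.55 tcp [0.4909 0.0577 0.2116] rot [-179.86    0.23   99.58] F [-0.4 -0.3  0.4] op 0.0855
[ 0.019 -0.     0.006 -0.001  0.001 -0.001]
[321.2 199.2]
[320.8 307.5]
[321.  256.2]
[195.  180.3]
[212.9 340.8]
```

View pics/w1.png

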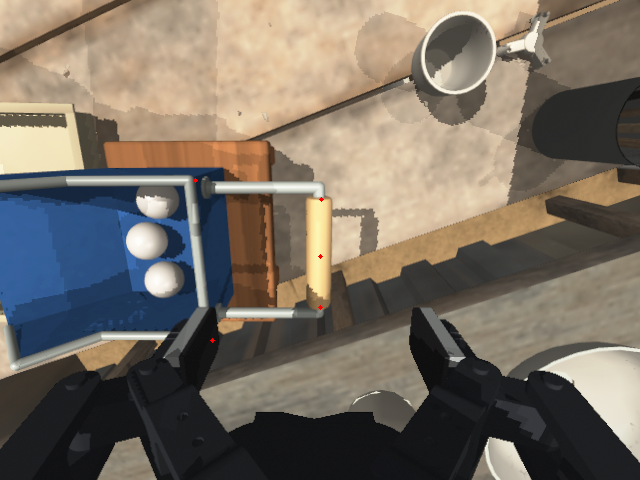

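The wrist view shows the bar at (319, 198–308), within about 2 px of the prediction and parallel to the pads. All three balls are in the tub at about (157,202), (147,241) and (164,280). Descending.

```bash
python3 st.py 0.490 0.0612 0.115; python3 -m pendant '[[0.015,0,0.1,0,0,-0.001,0],[0,0,0.1,0,0,0,0],[0,0,0.1,0,0,0,0],[0,0,0.07,0,0,0,0],[0,0,0,0,0,0,0]]'; python3 st.py 0.490 0.0612 0.115
```

```text
t 1.6 tcp [0.4906 0.0582 0.2117] rot [-179.86    0.23   99.62] F [-0.7  0.1 -0.4] op 0.0855
[ 0.014  0.001  0.387 -0.001  0.001 -0.001]
time: 2.1
ee_pos: [0.4875, 0.0673, 0.1195]
tcp_rot: [179.9, 0.2, 100.1]
wrist_force: [0.2, 0.3, 0.3]
opening: 0.085
t 2.1 tcp [0.4875 0.0673 0.1195] rot [179.89   0.18 100.11] F [0.2 0.3 0.3] op 0.085
[-0.026  0.005  0.018  0.001  0.001  0.002]
```

```bash
python3 -m pendant '[[-0.024,0.005,0.016,0.001,0.001,0.002,0],[0,0,0,0,0,0,0]]'; python3 st.py 0.490 0.0612 0.115; python3 - <<'E'
from workcell import bot
import cv2
cv2.imwrite('pics/w2.png',bot.camera('wrist')[:,:,::-1])
E
```

```text
time: 2.3
ee_pos: [0.4897, 0.0628, 0.1173]
tcp_rot: [180.0, -0.0, 99.9]
wrist_force: [-0.3, 0.2, 0.8]
opening: 0.0857
t 2.3 tcp [0.4897 0.0628 0.1173] rot [ 1.7998e+02 -1.0000e-02  9.9870e+01] F [-0.3  0.2  0.8] op 0.0857
[-0.007  0.     0.009  0.    -0.     0.   ]
```

View pics/w2.png

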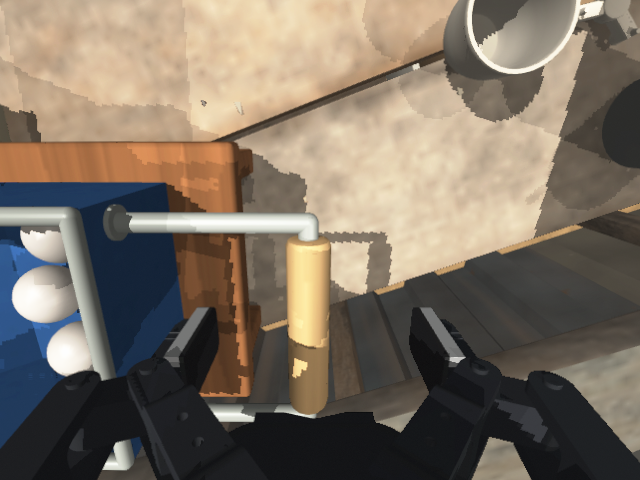

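The bar is centred at column about 308.5 and the finger middle is at 314, so I shift 2.3 mm toward the tub, then close gently.

```bash
python3 -m pendant '[[-0.011,0,0.009,0,0,0,0],[0,0,0,0,0,0,0]]' 25;python3 st.py 0.490 0.0605 0.115;  python3 -m pendant '[[0,0,0,0,0,0,0.5],[0,0,0,0,0,0,0.6],[0,0,0,0,0,0,0.7],[0,0,0,0,0,0,0.8],[0,0,0,0,0,0,1],[0,0,0,0,0,0,1]]' 25; python3 st.py 0.490 0.0605 0.115
```

```text
time: 2.55
ee_pos: [0.4912, 0.0603, 0.1172]
tcp_rot: [179.8, -0.0, 99.9]
wrist_force: [0.2, -0.0, 0.1]
opening: 0.0852
t 2.55 tcp [0.4912 0.0603 0.1172] rot [ 1.7978e+02 -1.0000e-02  9.9870e+01] F [ 0.2 -0.   0.1] op 0.0852
[ 0.002 -0.005  0.009  0.001 -0.     0.   ]
time: 3.15
ee_pos: [0.4917, 0.0602, 0.118]
tcp_rot: [179.7, -0.0, 99.8]
wrist_force: [0.3, -0.6, 0.2]
opening: 0.0173
t 3.15 tcp [0.4917 0.0602 0.118 ] rot [ 1.7972e+02 -2.0000e-02  9.9830e+01] F [ 0.3 -0.6  0.2] op 0.0173
[ 0.002 -0.006  0.012  0.002 -0.     0.   ]
```

```bash
python3 - <<'E'
from workcell import bot
import cv2
cv2.imwrite('pics/w3.png',bot.camera('wrist')[:,:,::-1])
a=bot.camera('side')[150:270,230:390,::-1]
cv2.imwrite('pics/s3.png',cv2.resize(a,None,fx=4,fy=4,interpolation=cv2.INTER_CUBIC))
E
```

```text
(no output)
```

View pics/s3.png

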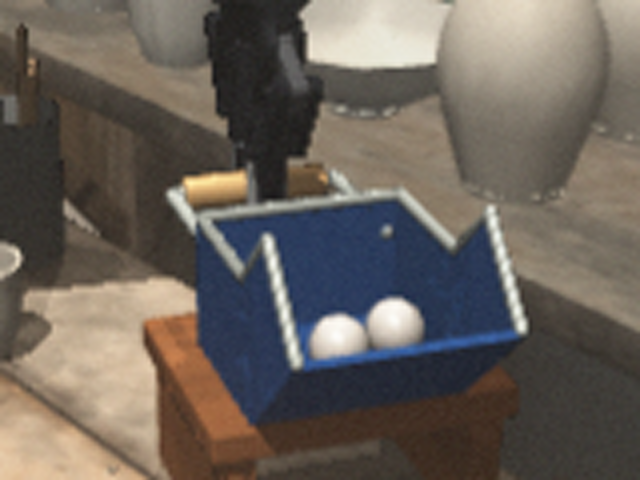

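View pics/w3.png

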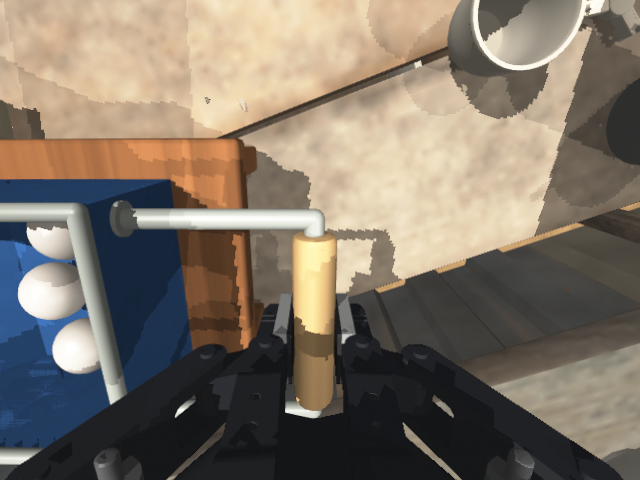

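The bar is held centrally between the pads with about 32 px of bar showing above them, and the tub is still flat on the riser. I'll write an arc helper that prints the row values for me to type.

```bash
cat > arc.py <<'E'
from st import *
T0=np.array([0.4917,0.0602,0.118]); ux=np.array([np.cos(-1.3998),np.sin(-1.3998),0]); uy=np.array([-ux[1],ux[0],0]); uz=np.array([0,0,1.])
r=np.hypot(.165,.05); p0=np.arctan2(.05,-.165)
E0=T0-r*(np.cos(p0)*ux+np.sin(p0)*uz)
pos=lambda th:E0+r*(np.cos(p0-np.radians(th))*ux+np.sin(p0-np.radians(th))*uz)
d=o['ee_pos']-E0; th=np.degrees(p0-np.arctan2(d@uz,d@ux)); re=np.hypot(d@uz,d@ux)-r
f=o['wrist_force']
print('theta %.2f radial err mm %.2f lateral %.2f  F rad %.1f tan %.1f lat %.1f'%(th,re*1e3,d@uy*1e3,*( (f@ux)*np.cos(p0-np.radians(th))+f[2]*np.sin(p0-np.radians(th)), (f@ux)*np.sin(p0-np.radians(th))-f[2]*np.cos(p0-np.radians(th)), f@uy)))
for a in sys.argv[1].split(','):
    pass
cur=o['ee_pos']
for i,a in enumerate(np.cumsum([float(x) for x in sys.argv[1].split(',')])):
    nx=pos(th+a); dd=Rm.inv().apply(nx-cur)/.25
    w=(Rm.inv()*R.from_euler('xyz',[180,0,99.8],degrees=True)).as_rotvec()/np.pi if i==0 else np.zeros(3)
    print(np.r_[dd,w].round(3).tolist()); cur=nx
E
python3 arc.py 1.5,2,2,2,2,2
```

```text
t 3.25 tcp [0.4916 0.0601 0.118 ] rot [ 1.7972e+02 -2.0000e-02  9.9830e+01] F [ 0.5  0.4 -0.1] op 0.017
theta -0.01 radial err mm -0.06 lateral -0.07  F rad 0.3 tan -0.1 lat 0.5
[-0.005, 0.0, -0.017, 0.002, -0.0, 0.0]
[-0.008, 0.0, -0.023, 0.0, 0.0, 0.0]
[-0.009, 0.0, -0.022, 0.0, 0.0, 0.0]
[-0.01, 0.0, -0.022, 0.0, 0.0, 0.0]
[-0.01, 0.0, -0.022, 0.0, 0.0, 0.0]
[-0.011, 0.0, -0.021, 0.0, 0.0, 0.0]
```

```bash
python3 -m pendant '[[-0.005,0,-0.017,0.002,0,0,1],[-0.008,0,-0.023,0,0,0,1],[-0.009,0,-0.022,0,0,0,1],[-0.010,0,-0.022,0,0,0,1]]' 35 >/dev/null; python3 arc.py 2,2,2,2,2,2
```

```text
t 3.65 tcp [0.4927 0.052  0.1396] rot [-1.7979e+02 -5.0000e-02  9.9870e+01] F [-0.3  0.9 -1.6] op 0.0166
theta 7.70 radial err mm -0.05 lateral -0.43  F rad 0.2 tan -1.8 lat -0.1
[-0.01, 0.002, -0.022, -0.001, -0.0, 0.0]
[-0.011, -0.0, -0.021, 0.0, 0.0, 0.0]
[-0.012, -0.0, -0.021, 0.0, 0.0, 0.0]
[-0.013, -0.0, -0.021, 0.0, 0.0, 0.0]
[-0.013, -0.0, -0.02, 0.0, 0.0, 0.0]
[-0.014, -0.0, -0.02, 0.0, 0.0, 0.0]
```

```bash
python3 -m pendant '[[-0.010,0.002,-0.022,-0.001,0,0,1],[-0.011,0,-0.021,0,0,0,1],[-0.012,0,-0.021,0,0,0,1],[-0.013,0,-0.021,0,0,0,1],[-0.013,0,-0.020,0,0,0,1],[-0.014,0,-0.020,0,0,0,1]]' >/dev/null; python3 arc.py 2,2,2,2,2,2; python3 - <<'E'
from workcell import bot
import cv2
a=bot.camera('side')[150:300,230:390,::-1]
cv2.imwrite('pics/s4.png',cv2.resize(a,None,fx=4,fy=4,interpolation=cv2.INTER_CUBIC))
E
```

```text
t 4.25 tcp [0.4965 0.0316 0.174 ] rot [-1.7997e+02  4.0000e-02  9.9820e+01] F [ 1.  -2.4 -3.1] op 0.0167
theta 21.08 radial err mm 0.02 lateral -0.15  F rad -3.9 tan -0.8 lat 0.5
[-0.015, 0.001, -0.019, -0.0, 0.0, 0.0]
[-0.016, -0.0, -0.018, 0.0, 0.0, 0.0]
[-0.016, -0.0, -0.018, 0.0, 0.0, 0.0]
[-0.017, -0.0, -0.017, 0.0, 0.0, 0.0]
[-0.018, -0.0, -0.016, 0.0, 0.0, 0.0]
[-0.018, -0.0, -0.016, 0.0, 0.0, 0.0]
```

View pics/s4.png

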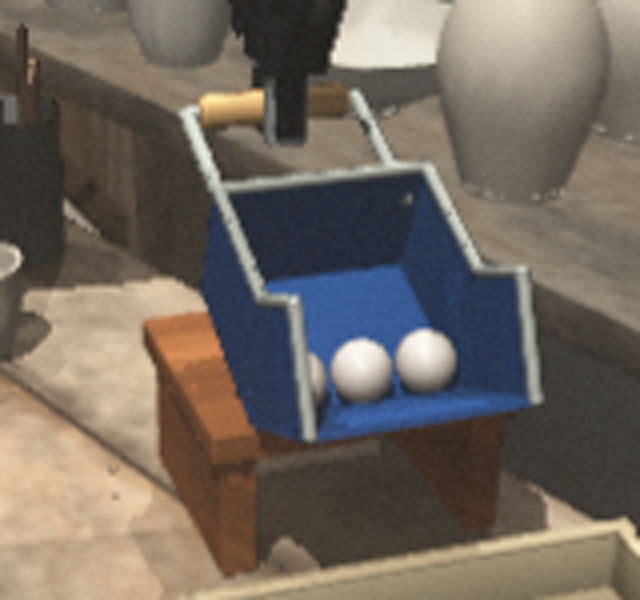

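The tub has rocked about 21°, the balls have rolled to the chute, and the front base corner is still at about (256,430). Checking the static force before going on.

```bash
python3 -m pendant '[[0,0,0,0,0,0,1],[0,0,0,0,0,0,1]]' >/dev/null; python3 arc.py 2,2,2,2,2,2
```

```text
t 4.5 tcp [0.4969 0.0309 0.175 ] rot [1.7996e+02 5.0000e-02 9.9770e+01] F [-0.1 -0.  -2. ] op 0.017
theta 21.50 radial err mm 0.10 lateral 0.14  F rad -1.2 tan -1.5 lat -0.1
[-0.016, -0.001, -0.018, 0.0, 0.0, -0.0]
[-0.016, 0.0, -0.018, 0.0, 0.0, 0.0]
[-0.017, 0.0, -0.017, 0.0, 0.0, 0.0]
[-0.017, 0.0, -0.017, 0.0, 0.0, 0.0]
[-0.018, 0.0, -0.016, 0.0, 0.0, 0.0]
[-0.018, 0.0, -0.016, 0.0, 0.0, 0.0]
```

```bash
python3 -m pendant '[[-0.016,-0.001,-0.018,0,0,0,1],[-0.016,0,-0.018,0,0,0,1],[-0.017,0,-0.017,0,0,0,1],[-0.017,0,-0.017,0,0,0,1],[-0.018,0,-0.016,0,0,0,1],[-0.018,0,-0.016,0,0,0,1]]' >/dev/null; python3 arc.py 2,2,2,2,2,2
```

```text
t 5.1 tcp [0.5012 0.0044 0.2022] rot [1.7998e+02 3.0000e-02 9.9830e+01] F [ 0.7 -2.3 -3.1] op 0.017
theta 34.23 radial err mm 0.12 lateral -0.15  F rad -3.9 tan -0.1 lat 0.3
[-0.019, 0.001, -0.014, 0.0, 0.0, 0.0]
[-0.02, -0.0, -0.014, 0.0, 0.0, 0.0]
[-0.02, -0.0, -0.013, 0.0, 0.0, 0.0]
[-0.02, -0.0, -0.013, 0.0, 0.0, 0.0]
[-0.021, -0.0, -0.012, 0.0, 0.0, 0.0]
[-0.021, -0.0, -0.011, 0.0, 0.0, 0.0]
```

```bash
python3 -m pendant '[[-0.014,0.001,-0.010,0,0,0,1],[-0.014,0,-0.010,0,0,0,1],[-0.014,0,-0.010,0,0,0,1],[-0.014,0,-0.009,0,0,0,1],[-0.014,0,-0.009,0,0,0,1],[-0.015,0,-0.008,0,0,0,1]]' >/dev/null; python3 arc.py 1.4,1.4,1.4,1.4,1.4,1.4;  python3 - <<'E'
from workcell import bot
import cv2
a=bot.camera('side')[150:300,230:390,::-1]
cv2.imwrite('pics/s5.png',cv2.resize(a,None,fx=4,fy=4,interpolation=cv2.INTER_CUBIC))
E
```

```text
t 5.7 tcp [ 0.5052 -0.0185  0.218 ] rot [179.97  -0.    99.81] F [-1.8  0.6  0.3] op 0.0171
theta 43.55 radial err mm 0.11 lateral -0.11  F rad 0.7 tan -0.7 lat -1.7
[-0.015, 0.0, -0.008, 0.0, -0.0, 0.0]
[-0.015, -0.0, -0.008, 0.0, 0.0, 0.0]
[-0.015, -0.0, -0.007, 0.0, 0.0, 0.0]
[-0.015, -0.0, -0.007, 0.0, 0.0, 0.0]
[-0.015, -0.0, -0.007, 0.0, 0.0, 0.0]
[-0.016, -0.0, -0.006, 0.0, 0.0, 0.0]
```

View pics/s5.png

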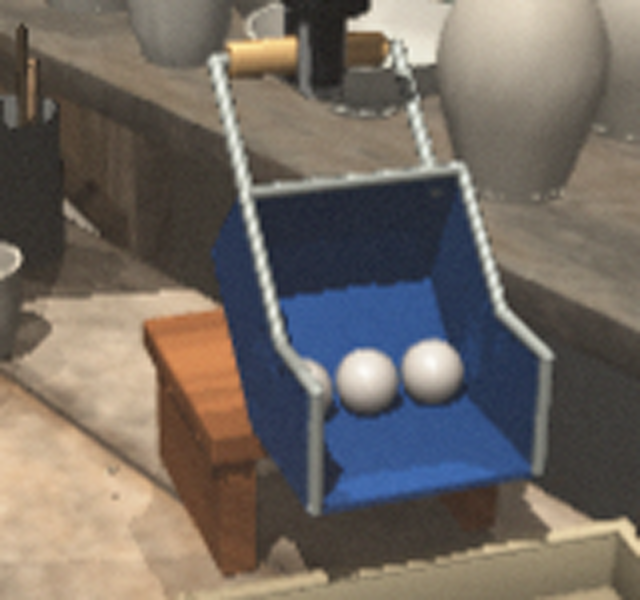

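At about 43° the chute is nearly level, the balls wait in the corner and the edge is in place. Continuing slowly.

```bash
python3 -m pendant '[[-0.012,0,-0.0065,0,0,0,1],[-0.012,0,-0.0063,0,0,0,1],[-0.012,0,-0.006,0,0,0,1],[-0.012,0,-0.0057,0,0,0,1],[-0.012,0,-0.0053,0,0,0,1],[-0.012,0,-0.005,0,0,0,1],[-0.012,0,-0.005,0,0,0,1],[-0.012,0,-0.0045,0,0,0,1]]' >/dev/null; python3 arc.py 1.2,1.2,1.2,1.2,1.2,1.2,1.2,1.2;  python3 - <<'E'
from workcell import bot
import cv2
a=bot.camera('side')[150:370,230:410,::-1]
cv2.imwrite('pics/s6.png',cv2.resize(a,None,fx=2.7,fy=2.7,interpolation=cv2.INTER_CUBIC))
E
```

```text
t 6.55 tcp [ 0.5098 -0.0444  0.2305] rot [1.7993e+02 2.0000e-02 9.9820e+01] F [-0.3 -0.9  0.3] op 0.0166
theta 53.24 radial err mm 0.44 lateral 0.01  F rad -0.1 tan 0.9 lat -0.5
[-0.014, -0.0, -0.003, 0.0, 0.0, 0.0]
[-0.014, 0.0, -0.004, 0.0, 0.0, 0.0]
[-0.014, 0.0, -0.004, 0.0, 0.0, 0.0]
[-0.014, -0.0, -0.004, 0.0, 0.0, 0.0]
[-0.014, -0.0, -0.004, 0.0, 0.0, 0.0]
[-0.014, -0.0, -0.003, 0.0, 0.0, 0.0]
[-0.014, -0.0, -0.003, 0.0, 0.0, 0.0]
[-0.014, -0.0, -0.003, 0.0, 0.0, 0.0]
```

View pics/s6.png

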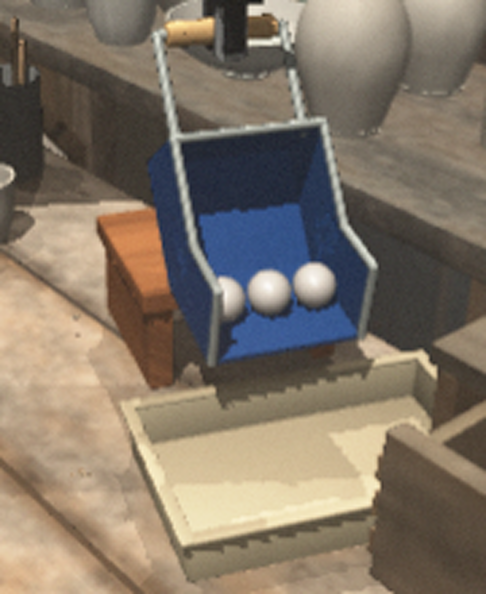

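```bash
python3 -m pendant '[[-0.013,0,-0.003,0,0,0,1],[-0.013,0,-0.003,0,0,0,1],[-0.013,0,-0.003,0,0,0,1],[-0.013,0,-0.003,0,0,0,1],[-0.013,0,-0.003,0,0,0,1],[-0.013,0,-0.003,0,0,0,1],[-0.013,0,-0.003,0,0,0,1],[-0.010,0,-0.002,0,0,0,1]]' >/dev/null; python3 arc.py 1.2;python3 -m pendant '[[0,0,0,0,0,0,1],[0,0,0,0,0,0,1]]' >/dev/null;python3 arc.py 0,1.2;  python3 - <<'E'
from workcell import bot
import cv2
a=bot.camera('side')[150:370,230:410,::-1]
cv2.imwrite('pics/s7.png',cv2.resize(a,None,fx=2.7,fy=2.7,interpolation=cv2.INTER_CUBIC))
E
```

```text
t 7.4 tcp [ 0.5147 -0.0716  0.2384] rot [1.798e+02 5.000e-02 9.982e+01] F [-1.4 -0.1  3.5] op 0.0169
theta 62.75 radial err mm 0.81 lateral 0.22  F rad 3.4 tan 0.4 lat -1.4
[-0.015, -0.001, 0.001, 0.001, 0.0, 0.0]
t 7.6 tcp [ 0.5148 -0.072   0.2385] rot [1.7979e+02 6.0000e-02 9.9790e+01] F [-2.5  0.8  3.5] op 0.0168
theta 62.91 radial err mm 0.85 lateral 0.25  F rad 3.7 tan -0.6 lat -2.3
[-0.001, -0.001, 0.003, 0.001, 0.0, -0.0]
[-0.014, 0.0, -0.002, 0.0, 0.0, 0.0]
```

View pics/s7.png

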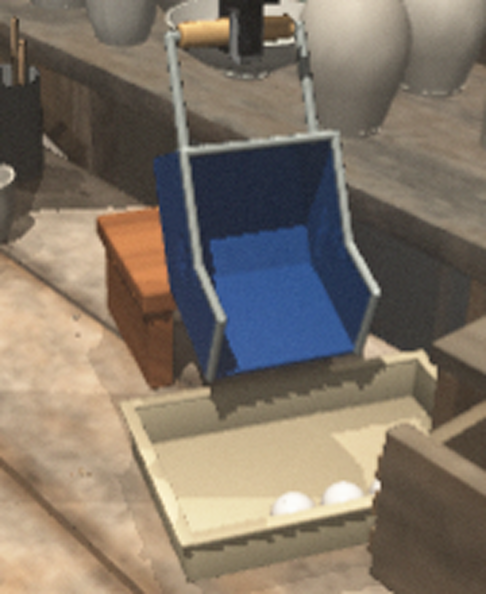

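The tub is empty at about 63°. Two balls are visible in the tray at (292,503) and (343,491), and the third shows at (378,482) by the drawer. Checking from the scene camera.

```bash
python3 - <<'E'
from workcell import bot
import cv2
a=bot.camera('scene')[150:370,250:490,::-1]
cv2.imwrite('pics/c7.png',cv2.resize(a,None,fx=2.7,fy=2.7,interpolation=cv2.INTER_CUBIC))
E
```

```text
(no output)
```

View pics/c7.png

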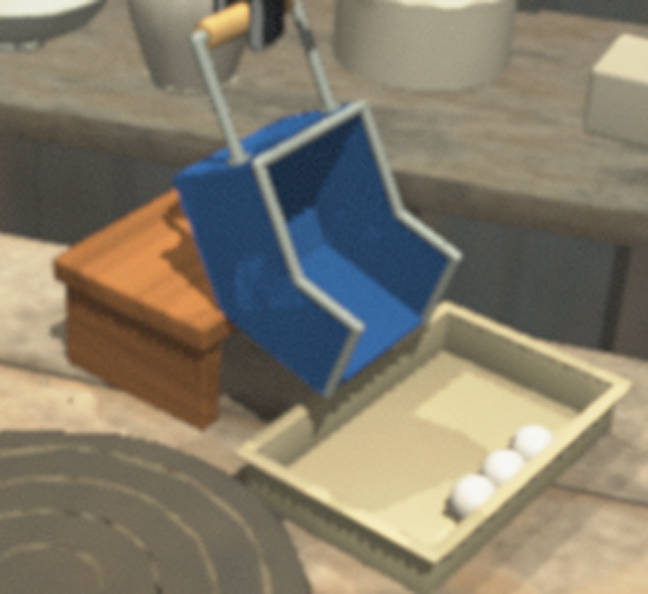

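All three balls are in the tray at (472,495), (503,466) and (533,440) in the crop. Rocking back.

```bash
python3 arc.py=0 2>/dev/null; python3 arc.py " -1,-2,-2,-2,-2,-2,-2,-2,-2"
```

```text
t 7.7 tcp [ 0.5148 -0.0719  0.2385] rot [1.7979e+02 6.0000e-02 9.9800e+01] F [-1.3 -0.6  3.4] op 0.0167
theta 62.87 radial err mm 0.85 lateral 0.26  F rad 3.3 tan 0.9 lat -1.4
[0.011, -0.001, 0.006, 0.001, 0.0, 0.0]
[0.024, -0.0, 0.005, 0.0, 0.0, 0.0]
[0.023, -0.0, 0.006, 0.0, 0.0, 0.0]
[0.023, -0.0, 0.007, 0.0, 0.0, 0.0]
[0.023, -0.0, 0.008, 0.0, 0.0, 0.0]
[0.023, -0.0, 0.008, 0.0, 0.0, 0.0]
[0.022, -0.0, 0.009, 0.0, 0.0, 0.0]
[0.022, -0.0, 0.01, 0.0, 0.0, 0.0]
[0.022, -0.0, 0.011, 0.0, 0.0, 0.0]
```

```bash
python3 -m pendant '[[0.011,-0.001,0.003,0.001,0,0,1],[0.018,0,0.004,0,0,0,1],[0.018,0,0.0045,0,0,0,1],[0.018,0,0.005,0,0,0,1],[0.018,0,0.006,0,0,0,1],[0.018,0,0.006,0,0,0,1]]' >/dev/null; python3 arc.py " -2,-2,-2,-2,-2,-2,-2,-2,-2"
```

```text
t 8.3 tcp [ 0.5098 -0.0446  0.2306] rot [1.800e+02 2.000e-02 9.982e+01] F [-1.1  1.1  1.9] op 0.0166
theta 53.31 radial err mm 0.44 lateral 0.05  F rad 2.2 tan -0.5 lat -0.9
[0.022, -0.0, 0.01, 0.0, 0.0, 0.0]
[0.022, 0.0, 0.009, 0.0, 0.0, 0.0]
[0.022, 0.0, 0.01, 0.0, 0.0, 0.0]
[0.021, 0.0, 0.011, 0.0, 0.0, 0.0]
[0.021, 0.0, 0.012, 0.0, 0.0, 0.0]
[0.021, 0.0, 0.012, 0.0, 0.0, 0.0]
[0.02, 0.0, 0.013, 0.0, 0.0, 0.0]
[0.02, 0.0, 0.014, 0.0, 0.0, 0.0]
[0.019, 0.0, 0.014, 0.0, 0.0, 0.0]
```

```bash
python3 -m pendant '[[0.018,0,0.008,0,0,0,1],[0.018,0,0.008,0,0,0,1],[0.018,0,0.009,0,0,0,1],[0.018,0,0.009,0,0,0,1],[0.018,0,0.010,0,0,0,1],[0.018,0,0.010,0,0,0,1],[0.017,0,0.011,0,0,0,1],[0.017,0,0.012,0,0,0,1]]' >/dev/null; python3 arc.py " -2,-2,-2,-2,-2,-2,-2,-2,-2"
```

```text
t 9.1 tcp [ 0.5031 -0.0055  0.2097] rot [ 1.7998e+02 -7.0000e-02  9.9870e+01] F [-1.9  3.4  4.1] op 0.0166
theta 38.38 radial err mm 0.03 lateral 0.03  F rad 5.5 tan -0.6 lat -1.3
[0.019, -0.0, 0.014, 0.0, -0.0, 0.0]
[0.019, 0.0, 0.015, 0.0, 0.0, 0.0]
[0.018, 0.0, 0.015, 0.0, 0.0, 0.0]
[0.018, 0.0, 0.016, 0.0, 0.0, 0.0]
[0.017, 0.0, 0.017, 0.0, 0.0, 0.0]
[0.017, 0.0, 0.017, 0.0, 0.0, 0.0]
[0.016, 0.0, 0.018, 0.0, 0.0, 0.0]
[0.016, 0.0, 0.018, 0.0, 0.0, 0.0]
[0.015, 0.0, 0.019, 0.0, 0.0, 0.0]
```

```bash
python3 -m pendant '[[0,0,0,0,0,0,1]]' >/dev/null; python3 arc.py " -2"; python3 - <<'E'
from h import *
from workcell import bot
import cv2
v=[.51805,-.10021,-1.39981]
th=np.radians(38.3)
def rot(p): 
    x,y,z=p; return (x*np.cos(th)+z*np.sin(th),y,-x*np.sin(th)+z*np.cos(th))
pts=[(0,-55,0),(-90,-55,0),(-90,-55,70),(-90,55,70),(60,-55,60),(60,55,60),(-165,-40,50),(-165,40,50)]
Q=place(v,[rot(p) for p in pts],.085)
for n,(y0,x0,s) in {'scene':(150,250,4),'side':(150,240,4)}.items():
    a=bot.camera(n)[y0:y0+150,x0:x0+180,::-1]
    a=cv2.resize(a,None,fx=s,fy=s,interpolation=cv2.INTER_CUBIC)
    for p in proj(bot.calibration(n),Q): 
        cv2.drawMarker(a,tuple(int(round(t)) for t in ((p-[x0,y0]+.5)*s)),(0,0,255),0,12,1)
    cv2.imwrite(f'pics/{n}8.png',a)
E
```

```text
t 9.2 tcp [ 0.5029 -0.0049  0.2092] rot [ 1.80e+02 -1.00e-01  9.99e+01] F [-1.1  2.   1.7] op 0.0167
theta 38.11 radial err mm 0.04 lateral 0.00  F rad 2.7 tan -0.8 lat -0.7
[0.019, 0.0, 0.014, 0.0, -0.001, 0.001]
```

View pics/scene8.png

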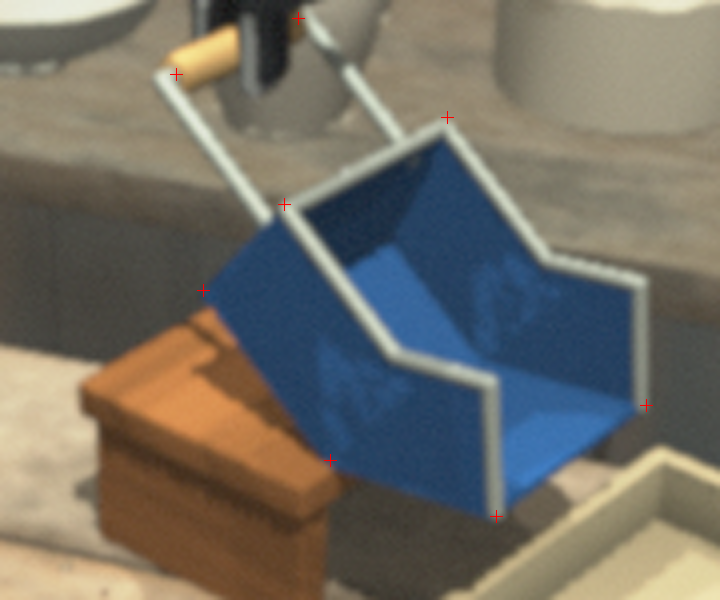

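View pics/side8.png

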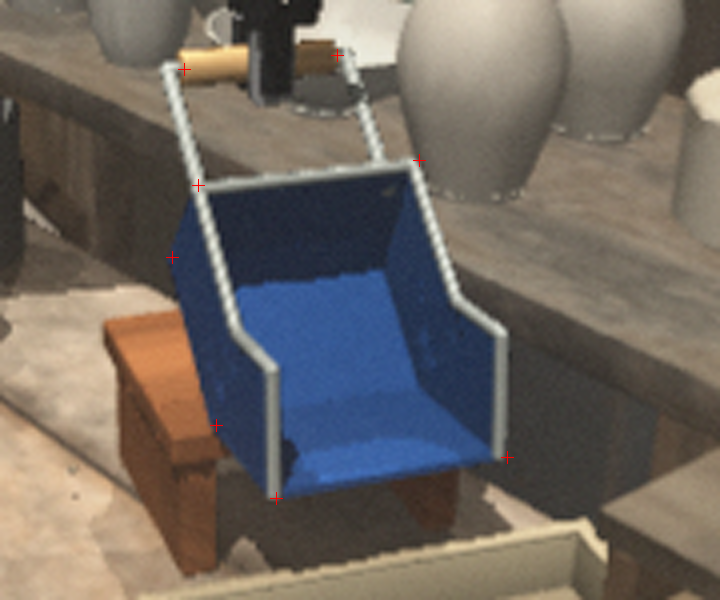

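The projected model with the edge at its original place matches both views within about 1 px, so the edge hasn't moved. Continuing with a slight outward bias.

```bash
python3 -m pendant '[[0.015,0,0.010,0,-0.001,0.001,1],[0.015,0,0.011,0,0,0,1],[0.014,0,0.011,0,0,0,1],[0.014,0,0.012,0,0,0,1],[0.013,0,0.012,0,0,0,1],[0.013,0,0.013,0,0,0,1],[0.013,0,0.013,0,0,0,1],[0.012,0,0.013,0,0,0,1]]' >/dev/null; python3 arc.py " -1.5,-1.5,-1.5,-1.5,-1.5,-1.5,-1.5,-1.5"
```

```text
t 10.1 tcp [0.4982 0.0236 0.1836] rot [1.7999e+02 9.0000e-02 9.9670e+01] F [-1.6  3.9  2.2] op 0.0166
theta 25.27 radial err mm -0.03 lateral 0.21  F rad 4.5 tan -1.1 lat -0.9
[0.012, -0.001, 0.013, 0.0, 0.0, -0.001]
[0.012, -0.0, 0.014, 0.0, 0.0, 0.0]
[0.011, -0.0, 0.014, 0.0, 0.0, 0.0]
[0.011, -0.0, 0.014, 0.0, 0.0, 0.0]
[0.01, -0.0, 0.015, 0.0, 0.0, 0.0]
[0.01, -0.0, 0.015, 0.0, 0.0, 0.0]
[0.01, -0.0, 0.015, 0.0, 0.0, 0.0]
[0.009, -0.0, 0.015, 0.0, 0.0, 0.0]
```

```bash
python3 -m pendant '[[0.014,-0.001,0.013,0,0,-0.001,1],[0.012,0,0.014,0,0,0,1],[0.012,0,0.014,0,0,0,1],[0.011,0,0.014,0,0,0,1],[0.011,0,0.015,0,0,0,1],[0.010,0,0.015,0,0,0,1],[0.010,0,0.015,0,0,0,1]]' >/dev/null; python3 arc.py " -1.5,-1.5,-1.5,-1.5,-1.5,-1.5,-1.5,-1.5"
```

```text
t 10.8 tcp [0.4944 0.0442 0.1552] rot [-179.95    0.18   99.83] F [-0.3 -0.2 -1.6] op 0.0167
theta 13.52 radial err mm 0.08 lateral -0.08  F rad -0.9 tan -1.4 lat -0.3
[0.009, 0.0, 0.016, -0.0, 0.001, 0.0]
[0.009, 0.0, 0.016, 0.0, 0.0, 0.0]
[0.008, 0.0, 0.016, 0.0, 0.0, 0.0]
[0.008, 0.0, 0.016, 0.0, 0.0, 0.0]
[0.007, 0.0, 0.017, 0.0, 0.0, 0.0]
[0.007, 0.0, 0.017, 0.0, 0.0, 0.0]
[0.006, 0.0, 0.017, 0.0, 0.0, 0.0]
[0.006, 0.0, 0.017, 0.0, 0.0, 0.0]
```

```bash
python3 -m pendant '[[0.009,0,0.016,0,0.001,0,1],[0.009,0,0.016,0,0,0,1],[0.008,0,0.016,0,0,0,1],[0.008,0,0.016,0,0,0,1],[0.006,0,0.014,0,0,0,1],[0.004,0,0.010,0,0,0,1]]' >/dev/null; python3 arc.py " -1,-1,-1,-1,-1,-1"
```

```text
t 11.4 tcp [0.4922 0.0559 0.1307] rot [-1.7992e+02  1.0000e-02  9.9830e+01] F [ 0.7  0.9 -1.3] op 0.0167
theta 4.46 radial err mm 0.11 lateral -0.22  F rad 0.3 tan -1.5 lat 0.9
[0.004, 0.001, 0.011, -0.0, 0.0, 0.0]
[0.004, 0.0, 0.011, 0.0, 0.0, 0.0]
[0.004, 0.0, 0.011, 0.0, 0.0, 0.0]
[0.004, 0.0, 0.011, 0.0, 0.0, 0.0]
[0.003, 0.0, 0.012, 0.0, 0.0, 0.0]
[0.003, 0.0, 0.012, 0.0, 0.0, 0.0]
```

```bash
python3 -m pendant '[[0.004,0.001,0.011,0,0,0,1],[0.004,0,0.011,0,0,0,1],[0.004,0,0.009,0,0,0,1],[0.002,0,0.006,0,0,0,1],[0.001,0,0.004,0,0,0,1]]' >/dev/null; python3 arc.py " -0.5,-.5,-.5"
```

```text
t 11.9 tcp [0.4916 0.0599 0.1193] rot [-1.799e+02  2.000e-02  9.983e+01] F [-0.8  2.  -1.5] op 0.0172
theta 0.46 radial err mm 0.12 lateral -0.11  F rad 1.6 tan -2.1 lat -0.4
[0.001, 0.0, 0.006, -0.001, 0.0, 0.0]
[0.002, 0.0, 0.006, 0.0, 0.0, 0.0]
[0.002, 0.0, 0.006, 0.0, 0.0, 0.0]
```

```bash
python3 -m pendant '[[0.001,0,0.004,0,0,0,1],[0,0,0.003,0,0,0,1],[0,0,0,0,0,0,1]]' >/dev/null; python3 arc.py " -0.5"; python3 -m pendant '[[0,0,0.003,0,0,0,1],[0,0,0,0,0,0,1],[0,0,0,0,0,0,1]]' >/dev/null; python3 arc.py " -0.5"
```

```text
t 12.2 tcp [0.4916 0.0603 0.1181] rot [-179.93    0.     99.83] F [ 0.3  1.  -2.6] op 0.0169
theta 0.02 radial err mm 0.13 lateral -0.09  F rad 0.1 tan -2.8 lat 0.5
[0.001, 0.0, 0.006, -0.0, 0.0, 0.0]
t 12.5 tcp [0.4917 0.0603 0.118 ] rot [-179.98   -0.     99.83] F [-0.6  2.3  0.8] op 0.0166
theta 0.00 radial err mm 0.10 lateral -0.03  F rad 2.5 tan 0.1 lat -0.2
[0.001, 0.0, 0.006, -0.0, -0.0, 0.0]
```

```bash
python3 -m pendant '[[0.001,0,0.003,0,0,0,1],[0,0,0,0,0,0,1],[0,0,0,0,0,0,1]]' >/dev/null; python3 arc.py " -0.5"; cat > ov.py <<'E'
from h import *
from workcell import bot
import cv2,sys
v=[.51805,-.10021,-1.39981]
pts=[(0,-55,0),(-90,-55,0),(-90,-55,70),(-90,55,70),(60,-55,60),(60,55,60),(-165,-40,50),(-165,40,50)]
Q=place(v,pts,.085)
for n,(y0,x0,s) in {'scene':(150,250,4),'side':(170,240,4)}.items():
    a=bot.camera(n)[y0:y0+150,x0:x0+180,::-1]
    a=cv2.resize(a,None,fx=s,fy=s,interpolation=cv2.INTER_CUBIC)
    ref=cv2.resize(cv2.imread(f'pics/{n}0.png')[y0:y0+150,x0:x0+180],None,fx=s,fy=s,interpolation=cv2.INTER_CUBIC)
    # green = edges of first picture
    a[cv2.Canny(ref,60,150)>0]=(0,255,0)
    cv2.imwrite(f'pics/{n}{sys.argv[1]}.png',a)
E
python3 ov.py 9
```

```text
t 12.8 tcp [0.4917 0.0603 0.118 ] rot [1.7998e+02 3.0000e-02 9.9810e+01] F [-2.1  0.6  2.3] op 0.0167
theta -0.02 radial err mm 0.11 lateral 0.04  F rad 1.6 tan 1.9 lat -2.0
[0.001, -0.0, 0.006, 0.0, 0.0, 0.0]
```

View pics/scene9.png

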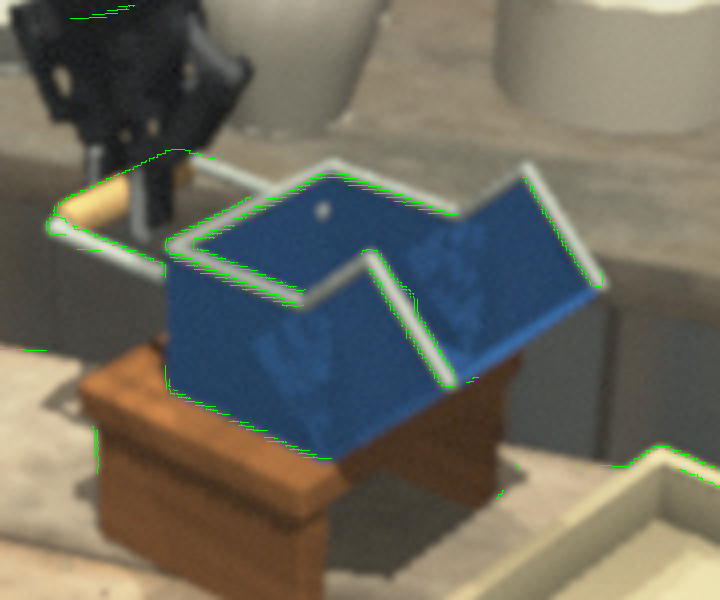

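View pics/side9.png

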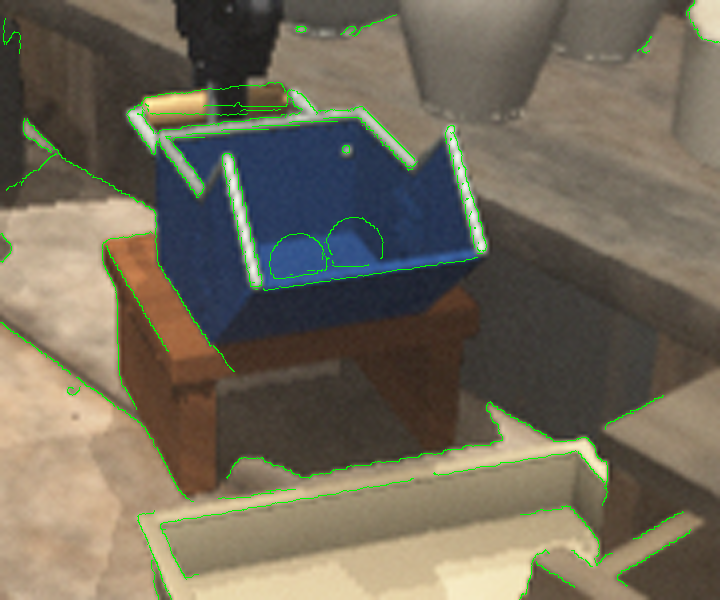

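The tub outline lies exactly on the edges of the first picture, so it is back where it stood and seated, with a light downward force. Releasing, then rising straight up.

```bash
python3 -m pendant '[[0,0,0,0,0,0,0.7],[0,0,0,0,0,0,0.5],[0,0,0,0,0,0,0.3],[0,0,0,0,0,0,0],[0,0,0,0,0,0,0],[0,0,0,0,0,0,0]]' 20; python3 -m pendant '[[0,0,-0.02,0,0,0,0],[0,0,-0.04,0,0,0,0],[0,0,-0.08,0,0,0,0],[0,0,-0.1,0,0,0,0],[0,0,-0.1,0,0,0,0],[0,0,-0.1,0,0,0,0],[0,0,-0.08,0,0,0,0],[0,0,0,0,0,0,0]]';python3 ov.py 10;python3 st.py;python3 - <<'E'
from workcell import bot
import cv2
cv2.imwrite('pics/w10.png',bot.camera('wrist')[:,:,::-1])
cv2.imwrite('pics/c10.png',bot.camera('scene')[:,:,::-1])
E
```

```text
time: 13.5
ee_pos: [0.4919, 0.0602, 0.1166]
tcp_rot: [-180.0, 0.0, 99.8]
wrist_force: [0.6, -0.2, 0.0]
opening: 0.0853
time: 14.3
ee_pos: [0.4914, 0.0602, 0.2567]
tcp_rot: [179.9, 0.1, 99.8]
wrist_force: [-0.0, 0.4, 0.0]
opening: 0.0853
t 14.4 tcp [0.4909 0.0602 0.2538] rot [-1.7992e+02  5.0000e-02  9.9810e+01] F [-0.4  0.8  0.5] op 0.0853
```

View pics/scene10.png

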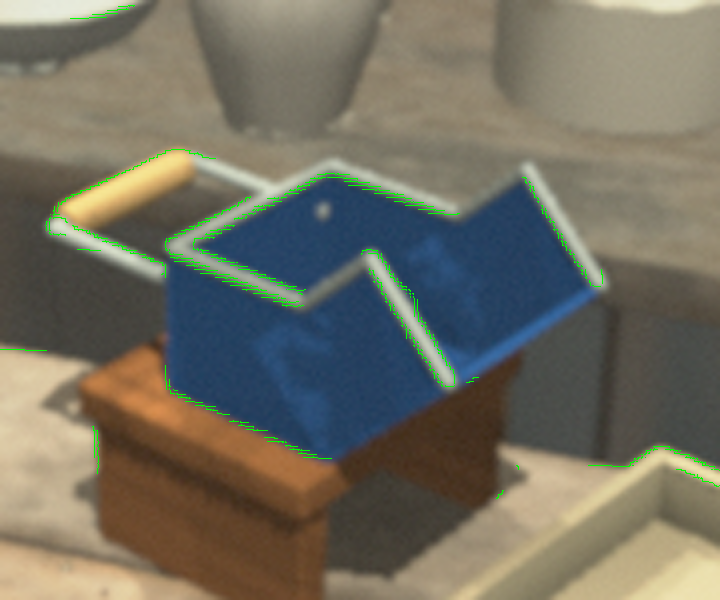

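View pics/c10.png

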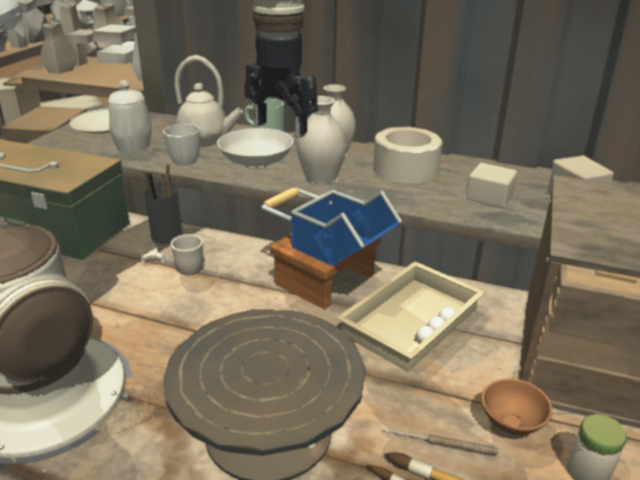

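View pics/side10.png

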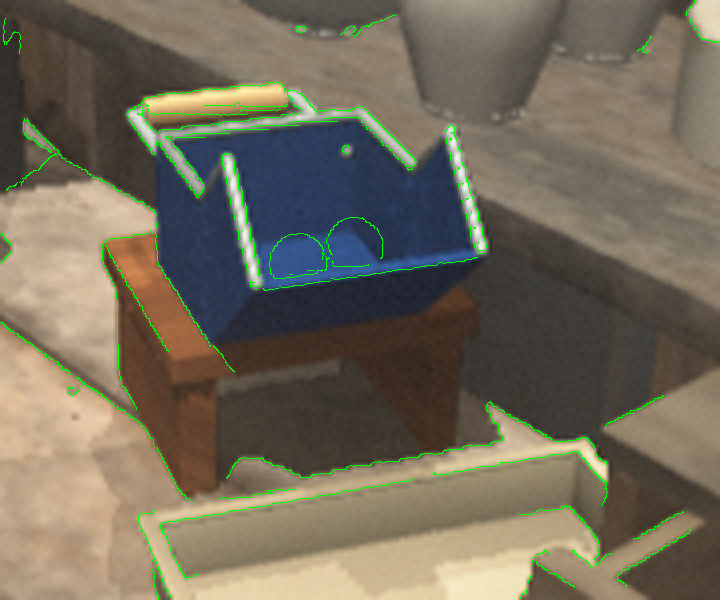

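The tub stands free on its original outline, and the three balls lie in the tray at (425,333), (437,323) and (447,314). The gripper is clear, so I hand the job in.

```bash
python3 -c "
from workcell import bot
print(bot.job_done())"
```

```text
the job is handed in; nothing more can be done
None
```

The job is done and handed in at about 14.5 s of robot time. I gripped the bar and rocked the tub forward about its front base edge to about 63°, and all three balls rolled into the tray. Then I rocked the tub back down gently, let go and raised the gripper clear.

- **Tub:** after release, its outline matches the first pictures in both the scene and side views. A check at 38° on the way back showed the front edge in its original place to within about 1 px.
- **Balls:** the last scene picture shows all three lying in the tray.
- **Forces:** wrist readings stayed at about 6 N or less at every check, against the 120 N limit. The readings are from between moves, so brief peaks during a move were not seen.
- **Disagreement:** at the 63° hold the tool was about 0.9 mm off the ideal arc, and the force there was not what that offset should give. While rocking back I also saw a steady forward push of about 4 N. Neither moved the tub in the pictures.

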